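# Isolate the bench grinder and hold its overload reset in with a pin punch

## Task

The grinder has tripped. First throw the lever of the isolator box fully over to its other stop (off); then take the slim pin punch from the wooden rack, reach its tip down through the open round hole in the lid of the starter box and push the reset button inside all the way down. Finish while holding: the program ends with the punch still in the gripper and pressing the button down, the isolator still off, the button never pressed while the isolator is on, and everything else left where it was.

Things in the scene. Friction and masses are not known exactly. Their poses are not given: they have to be found in the camera images.
- isolator: fixed grey box 120 x 80 x 60 mm high with a black-knobbed steel lever on top between two low dark cheeks (70 x 12 mm, rising to 85 mm above the bench, at y = +-24 mm); origin at the centre of its underside, z up. The lever swings in the box's own x-z plane. The box may stand turned up to about 0.9 rad and in any of the three places (left, middle, right)
- lever_hinge (a point): the lever's pivot, fixed on the isolator's centre line 75 mm above the bench; its axes are the box's axes
- lever_tip (a point): centre of the ball knob (diameter 24 mm) at the lever's end, 110 mm from the pivot; the rod is 12 mm thick
- isolator_lever (a joint): lever angle, rad: 0 = on, leaning 0.35 rad from upright to the box's -x; 0.70 = off, leaning 0.35 rad to the box's +x. Over-centre: it drops by its own weight to whichever stop it leans to, and turns easily (under 1 N at the knob); pushed by the knob it rises and falls 7 mm on its arc, so finger pads that do not follow the arc drag on it by friction
- starter: fixed grey box 130 x 130 x 85 mm high; origin at the centre of its underside, z up. On its lid: an open hole with a steel bezel, at x = -15, y = +20 mm, and a closed steel blanking plug of the same outside size (32 mm across, 5 mm high) at x = -15, y = -35 mm
- aperture (a point): centre of the open hole at the bezel's rim, 90 mm above the bench. The hole is round, 16 mm in diameter through the 12 mm lid (17 mm in the bezel), vertical, with free space below down to the button
- button_top (a point): centre of the top of the white reset button (24 mm across) straight under the hole, 32 mm below the bezel's rim when not pressed; moves down with the button
- reset_button (a joint): how far the button is pressed, m: 0 = out, 0.008 = fully down (hard stop). Spring: about 2 N to start, 6 N at the bottom; it springs back
- rack: fixed wooden rack 70 x 200 x 90 mm high, long along its own y, a 12 mm board with three 14 mm holes at y = -70, 0, +70 mm on end legs; origin at the centre of its underside. One tool stands in each hole, in any order
- punch: the pin punch, about 0.13 kg, standing upright in the rack: the tallest of the three tools and the only one with a slim plain cylindrical handle (dark, diameter 16 mm, from 6 to 80 mm above the origin) over a round collar (diameter 22, 6 mm thick) and a round shank of diameter 7 mm reaching 73 mm down. Origin on its axis at the collar's underside, which rests on the rack's top (90 mm above the bench); z up along the handle. Lift at least 75 mm to clear the rack
- punch_grip (a point): on the punch's axis, 50 mm above its origin, a good place to grip the handle; any yaw, best closing across the rack's row
- punch_tip (a point): the working end of the shank, 73 mm below the origin
- chisel: bystander: short eight-sided steel chisel, 24 mm across, standing 46 mm above the rack; origin at the rack's top
- scraper: bystander: tool with a bulbous pale wooden handle, 34 mm across, standing 60 mm above the rack; origin at the rack's top
- tin: bystander: metal tin, diameter 56, 60 mm high; origin under its centre
- jar: bystander: jar, diameter 60, 80 mm high; origin under its centre
- tape: bystander: black tape measure 70 x 35 x 60 mm; origin under its centre
- hammer: bystander: hammer lying on the bench at the right
- wrench: bystander: wrench lying on the bench at the left
- flat_bar: bystander: flat steel bar 220 x 40 x 6 mm lying near the robot at the right; origin under its centre

How it is judged:
On the way:
1. the isolator's lever is thrown to off (value of joint isolator_lever above 0.58 rad and value of joint reset_button below 0.002 m), for 0.2 s.
At the end, for the whole second after the job is handed in: The isolator lever is past 0.58 of 0.70 rad (off); the reset button is at least 6 of its 8 mm down, pressed (over 1.5 N) by the punch, whose tip is through the hole within 10 mm of the button's centre line; the punch is gripped by the fingers; bystanders within 30 mm of where they were (value of joint isolator_lever above 0.58 rad and value of joint reset_button above 0.006 m and horizontal distance between punch_tip and button_top below 0.01 m and z of punch_tip in the frame of starter below 0.056 m and contact force between punch and starter above 1.5 N and contact force between the fingers and punch above 1.5 N and distance of each of chisel, scraper, tin, jar, tape, hammer, wrench, flat_bar from where it was at the start of the episode below 0.03 m); the arm keeps its last pose, push and grip.
It fails at once if the button was pressed while the isolator was not off (value of joint reset_button above 0.003 m and value of joint isolator_lever below 0.58 rad).
It fails at once if a bystander was moved more than 30 mm (distance of any of chisel, scraper, tin, jar, tape, hammer, wrench, flat_bar from where it was at the start of the episode above 0.03 m).
It also fails if it takes over 69 s, if anything falls off the work surface, if the arm or the gripper's body presses on something with over 40 N, if the wrist force passes 120 N, or if a joint passes its speed limit or range.

## Robot

A 7-joint arm with a two-finger parallel gripper is mounted at the origin on the work surface. World frame = base frame: x ahead of the robot, y to its left, z up, the work surface at z = 0. Lengths are in m, angles in rad, forces in N, time in s.
With the tool pointing down it reaches from about 0.4 to 0.85 m from the base axis. Payload 4.5 kg.
Tool frame: the origin (TCP) lies at the very end of the fingers, on their centre line; the grasp point (between the pads) lies 19 mm behind it (r.grip_point_offset is the distance from the TCP to the grasp point, in m); z points along the fingers, y is the line along which they close (so a half turn about z gives the same grasp; the last joint's range is limited). The gripper opens to 88 mm and grips with 3 to 60 N. Pads are 18 mm wide; open, the fingers measure 123 mm over their backs; the gripper's body (75 mm by 187 mm) begins 45 mm behind the grasp point.
Start: joints at [-1.244, 0.689, -0.195, 1.565, 0.157, 0.902, -0.215], TCP at [0.18, 0.598, 0.239] pointing down, gripper open.
Joint ranges: [-3.01, 3.01], [-0.46, 2.08], [-1.47, 1.51], [0.13, 2.56], [-1, 4.14], [0.04, 2.09], [-2.66, 2.66]. Speed limits (rad/s): [2.57, 2.57, 3.14, 3.14, 3.14, 3.14, 3.14].

## Interface

Orientations are given as a unit quaternion [x, y, z, w].
In Python, from plant import r gives the robot as it stands.
- The arm moves only by the tool carry_out, never from a script. Its argument "rows" is a list of rows, each a list of 3 entries, a list of its own where there are three numbers: the shift along the tool's x, y, z in cm, then the turn, a rotation vector about the tool's x, y, z in degrees, then the closure, from 0 (fully open) to 1 (shut). A call has 1 to 12 rows; each row is the pose to reach, as a shift and turn from the pose commanded when the call began, along the tool's axes at that moment; what a row does not reach only later rows make up. A row lasts 1/10 s, in which the tool goes at most 50 mm and 8.59 degrees, less where a joint would pass 70% of its speed; a pose out of reach is approached as far as the arm can. A call with a gripper value outside its range is refused whole. The fingers move at their own pace and stop on an object; "newtons" is the grip in N (left out, the last holds). Time passes only in rows, so rows that repeat a pose let the fingers close. It gives the time, the measured TCP pose, the force, the opening and the grip force at its end, in the units of the state.
- r.get_state(): the state, without advancing time (a new reading comes with each control period).
- r.snapshot(name): name is "scene" or "top" or "wrist"; returns a dict with "image" (480x640x3 uint8, red, green, blue), "fx", "fy", "cx", "cy" (pixels), "pose" (4x4, takes a point from camera to world coordinates). Camera axes: x right, y up, looking along -z (the intrinsics and any distortion apply to the point x, -y, -z); pixel columns grow to the right and rows downward; lengths in m; the calibration is good to about 2 mm. A picture is of the moment at which its call begins. There is no depth.
- r.finish_job(): hands the job in; it is judged then, once.
The state is a dict: "clock": time; "q": joint angles; "qd": joint speeds; "joint_torque": joint torques, N m; "tool_pos": TCP position; "eef_rot": TCP orientation; "contact_force": force on the tool from outside, world axes, zero at the start; "moment": the same for the moment, N m; "opening": opening from 0.0 (shut) to 1.0 (fully open); "finger_force": force on a finger pad.
Only numpy, scipy, OpenCV 4.12 (cv2) and the standard library are available. Lean on these libraries where they do the work, as an engineer would, in place of code of your own. Each camera call takes 0.05 s, during which the arm holds its last target. There are 200 camera calls.

## Working session

There is one attempt and no reset: what is moved stays moved. The work goes in short steps, Python scripts to look and compute and a tool call to move; the robot and the scene stay as the last step left them, time stands still between calls to the robot, and variables do not carry over. Pictures are saved under pics/ and viewed, at most 10 in all, crops included, and the job is handed in when it is done.

Besides the shell and the picture viewer there is one more tool, called after ">>>" as name([rows], argument=value, ...), one row to a line, values as JSON. carry_out: Moves the arm, as the interface text tells. Its arguments: {"type":"object","properties":{"rows":{"type":"array"},"newtons":{"type":"number"}},"required":["rows"]}

```bash
ls; mkdir -p pics; python3 - <<'E'
from plant import r
import cv2,numpy as np
for n in("scene","top"):
    s=r.snapshot(n); cv2.imwrite(f"pics/{n}0.png",s["image"][:,:,::-1]); print(n,s["fx"],s["fy"],s["cx"],s["cy"],[k for k in s]);print(np.round(s["pose"],4).tolist())
print(r.get_state())
E
```

```text
pics
scene 555.5109563110116 555.5109563110116 323.20051879484987 238.02441402030198 ['image', 'fx', 'fy', 'cx', 'cy', 'pose']
[[0.3698, -0.6901, 0.6221, 1.3499], [0.9291, 0.2757, -0.2464, -0.3151], [-0.0015, 0.6691, 0.7432, 1.1283], [0.0, 0.0, 0.0, 1.0]]
top 433.1400310071913 433.1400310071913 312.58251459247595 231.3983404541292 ['image', 'fx', 'fy', 'cx', 'cy', 'pose']
[[0.0363, 0.9787, -0.2021, 0.2612], [-0.9993, 0.0362, -0.0045, 0.0042], [0.0029, 0.2022, 0.9793, 1.2306], [0.0, 0.0, 0.0, 1.0]]
{'clock': 0.1, 'q': array([-1.24421691,  0.68987483, -0.19455588,  1.5662289 ,  0.1572955 ,
        0.90248645, -0.215095  ]), 'qd': array([-0.00073073, -0.00143398, -0.0004846 , -0.00206849, -0.00019622,
        0.00088479,  0.00126352]), 'joint_torque': array([-3.88684392e-03, -5.28502357e+01, -1.27171341e+00, -1.53839082e+01,
       -5.25666971e-02,  1.95561479e-03,  3.65404526e-05]), 'tool_pos': array([0.18024407, 0.59786327, 0.23800988]), 'eef_rot': array([ 1.45815542e-01,  9.89311469e-01, -7.99480830e-04, -7.15832219e-05]), 'contact_force': array([ 0.10252253, -0.77981429,  0.63892037]), 'moment': array([-0.04841537,  0.03347129, -0.00647108]), 'finger_force': 0.0, 'opening': 0.9993925580273931}
```

View pics/scene0.png

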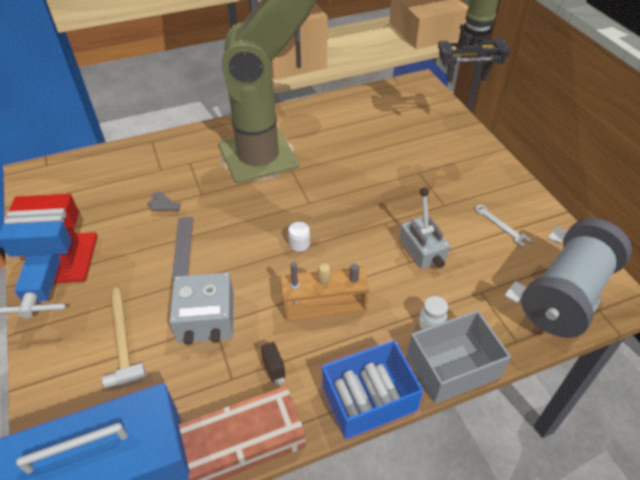

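View pics/top0.png

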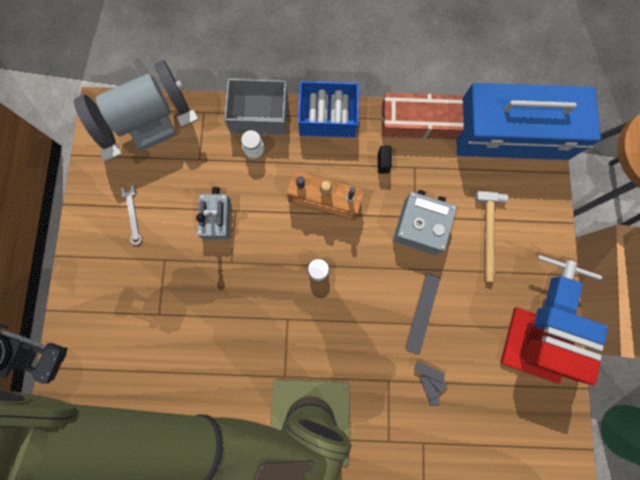

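The scene view shows the isolator (425,240), the rack (325,290) and the starter (203,305). In the top view they are at (214,215), (325,195) and (425,222). I'll make one zoomed montage of these.

```bash
python3 - <<'E'
import cv2,numpy as np
T=cv2.imread("pics/top0.png");S=cv2.imread("pics/scene0.png")
def c(I,x,y,w=88,h=99):
    p=cv2.resize(I[y:y+h,x:x+w],(264,297),interpolation=cv2.INTER_CUBIC)
    for k in range(0,w,20): cv2.putText(p,str(x+k),(k*3,8),0,.3,(0,255,255));cv2.line(p,(k*3,8),(k*3,12),(0,255,255))
    for k in range(0,h,20): cv2.putText(p,str(y+k),(0,k*3+4),0,.3,(0,255,255))
    return p
m=np.vstack([np.hstack([c(T,170,165),c(T,285,150),c(T,385,170)]),np.hstack([c(S,375,180),c(S,283,235),c(S,160,255)])])
cv2.imwrite("pics/m0.png",m)
open("h.py","w").write('''
import numpy as np
from plant import r
def ray(s,u,v):
    P=np.array(s["pose"]);d=P[:3,:3]@np.array([(u-s["cx"])/s["fx"],-(v-s["cy"])/s["fy"],-1]);return P[:3,3],d
def onz(s,u,v,z):
    o,d=ray(s,u,v);return o+d*(z-o[2])/d[2]
def tri(a,b):
    (o1,d1),(o2,d2)=a,b
    t=np.linalg.lstsq(np.c_[d1,-d2],o2-o1,rcond=None)[0]
    p,q=o1+d1*t[0],o2+d2*t[1]
    return (p+q)/2,np.linalg.norm(p-q)
def proj(s,p):
    P=np.array(s["pose"]);c=P[:3,:3].T@(np.asarray(p)-P[:3,3]);return np.array([s["cx"]+s["fx"]*c[0]/-c[2],s["cy"]+s["fy"]*c[1]/c[2]])
''')
E
```

```text
(no output)
```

View pics/m0.png

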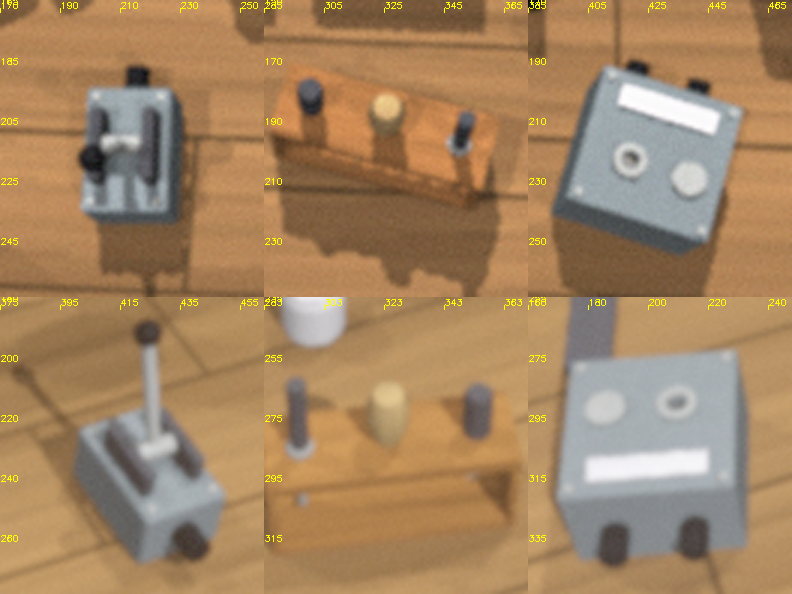

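Top view: knob (200.7,217.7), hole (419.3,223.3), plug (438.7,230), punch collar (350,198.7) and handle top (352.3,189.3). Scene view: knob (424.3,191.7), hole (209.7,290), plug (185.7,292), collar (294.7,285.7) and handle top (293.7,263.7).

```bash
python3 - <<'E'
from h import *
T=r.snapshot("top");S=r.snapshot("scene");np.set_printoptions(precision=4,suppress=True)
for n,t,s in [("knob",(200.7,217.7),(424.3,191.7)),("hole",(419.3,223.3),(209.7,290)),("plug",(438.7,230),(185.7,292)),("collar",(350,198.7),(294.7,285.7)),("ptop",(352.3,189.3),(293.7,263.7)),("scr",(285+122/3.,150+105/3.),(283+123/3,235+95/3.)),("chis",(285+46/3,150+88/3),(283+214/3,235+92/3))]:
    print(n,*tri(ray(T,*t),ray(S,*s)))
print("hinge@75",onz(T,170+120/3,165+141/3,.08),onz(S,375+157/3,180+(446-297)/3,.08))
print("isobox T@60",[onz(T,170+a/3,165+b/3,.06)[:2] for a,b in[(95,92),(172,92),(175,218),(84,213)]])
print("cheek T@85",[onz(T,170+a/3,165+b/3,.085)[:2] for a,b in[(97,110),(102,184),(151,108),(150,185)]])
print("cheek S@85",[onz(S,375+a/3,180+(b-297)/3,.085)[:2] for a,b in[(112,428),(148,490),(158,410),(200,470)]])
E
```

```text
knob [0.5034 0.2903 0.1777] 0.001534612676879359
hole [ 0.5307 -0.2769  0.0868] 0.0033462855977473287
plug [ 0.5143 -0.3298  0.0851] 0.0027822409307401005
collar [ 0.5927 -0.0885  0.087 ] 0.0023282919410202224
ptop [ 0.594  -0.0875  0.1691] 0.0016427412178632555
scr [ 0.61   -0.0203  0.1464] 0.00021233712815233659
chis [0.6262 0.0475 0.1374] 0.0015596039104114586
hinge@75 [0.5424 0.292  0.08  ] [0.5449 0.292  0.08  ]
isobox T@60 [array([0.5936, 0.3243]), array([0.5962, 0.2524]), array([0.4766, 0.2405]), array([0.4782, 0.3242])]
cheek T@85 [array([0.5695, 0.3141]), array([0.5007, 0.3036]), array([0.5732, 0.2651]), array([0.5014, 0.2603])]
cheek S@85 [array([0.5157, 0.2634]), array([0.5901, 0.2578]), array([0.5113, 0.3107]), array([0.5865, 0.3093])]
```

The measurements fit the given sizes: knob height 0.178, hinge about (0.542,0.292), isolator yaw about 0.04. The lever is thrown towards world +x. First I go behind the knob with the fingers closed.

>>> carry_out([
  [[-8.8,-5.4,0],[0,0,-4],1],
  [[-17.6,-10.7,0],[0,0,-8],1],
  [[-26.4,-16.1,0],[0,0,-12],1],
  [[-35.2,-21.5,0],[0,0,-16.8],1],
  [[-35.2,-21.5,0],[0,0,-16.8],1],
  [[-35.2,-21.5,0],[0,0,-16.8],1],
  [[-35.2,-21.5,0],[0,0,-16.8],1],
  [[-35.2,-21.5,0],[0,0,-16.8],1],
  [[-35.2,-21.5,0],[0,0,-16.8],1],
  [[-35.2,-21.5,0],[0,0,-16.8],1],
  [[-35.2,-21.5,0],[0,0,-16.8],1],
  [[-35.2,-21.5,0],[0,0,-16.8],1],
], newtons=20)

```text
clock: 1.4
tool_pos: [0.4537, 0.2933, 0.2388]
eef_rot: [-0.002, 1.0, 0.001, -0.0]
contact_force: [0.5, -0.1, 0.7]
opening: 0.012
finger_force: 0.0
```

>>> carry_out([
  [[0,0,3.6],[0,0,0],1],
  [[0,0,7.2],[0,0,0],1],
  [[0,0,7.2],[0,0,0],1],
  [[-1.5,0,7.2],[0,0,0],1],
  [[-3.0,0,7.2],[0,0,0],1],
  [[-4.5,0,7.2],[0,0,0],1],
  [[-6.0,0,7.2],[0,0,0],1],
  [[-7.5,0,7.2],[0,0,0],1],
  [[-9.0,0,7.2],[0,0,0],1],
  [[-10.2,0,7.2],[0,0,0],1],
  [[-10.4,0,7.2],[0,0,0],1],
  [[-10.4,0,7.2],[0,0,0],1],
])

```text
clock: 2.6
tool_pos: [0.5573, 0.2928, 0.1684]
eef_rot: [-0.001, 1.0, 0.0, -0.001]
contact_force: [-4.1, -0.5, 3.0]
opening: 0.003
finger_force: 2.1
```

```bash
python3 - <<'E'
from h import *
import cv2
S=r.snapshot("scene");I=S["image"][:,:,::-1][140:290,330:530]
cv2.imwrite("pics/l1.png",cv2.resize(I,None,fx=3,fy=3))
E
```

```text
(no output)
```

View pics/l1.png

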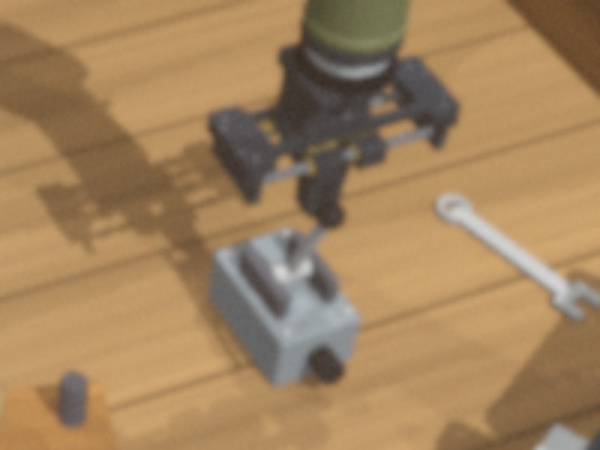

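Knob is now near full-frame (440,211). I'll back off, rise and then check that it stays.

>>> carry_out([
  [[2,0,0],[0,0,0],1],
  [[4,0,0],[0,0,0],1],
  [[4,0,-4],[0,0,0],1],
  [[4,0,-8],[0,0,0],0.5],
  [[4,0,-12],[0,0,0],0.3],
  [[4,0,-12],[0,0,0],0.3],
  [[4,0,-12],[0,0,0],0.3],
])

```text
clock: 3.35
tool_pos: [0.5197, 0.292, 0.2885]
eef_rot: [-0.001, 1.0, 0.001, 0.002]
contact_force: [0.1, 0.3, -0.3]
opening: 0.347
finger_force: 0.0
```

```bash
python3 - <<'E'
from h import *
import cv2
S=r.snapshot("scene");T=r.snapshot("top")
I=S["image"][170:270,370:490].astype(int).sum(2)
m=(I<150).astype(np.uint8);n,l,st,c=cv2.connectedComponentsWithStats(m)
for k in range(1,n):
    if st[k,4]>15:print(st[k],c[k]+[370,170],onz(S,*(c[k]+[370,170]),.178))
print("expected",proj(S,[.579,.294,.178]),proj(S,[.503,.290,.178]));print(r.get_state()["q"],r.get_state()["tool_pos"])
W=r.snapshot("wrist");print(np.round(W["pose"],3).tolist(),W["fx"])
E
```

```text
expected [440.57328574 211.3673083 ] [423.85386273 191.62260233]
[-0.38548124  0.60829414 -0.35240946  1.59518217  0.23948748  0.98235924
  0.75840493] [0.51869747 0.29083681 0.28609922]
[[-0.001, -0.958, -0.286, 0.445], [1.0, -0.002, 0.0, 0.293], [-0.001, -0.286, 0.958, 0.433], [0.0, 0.0, 0.0, 1.0]] 403.00117076305685
```

The knob matches its predicted off position (440.6,211.4). Next I go above the punch, turning so the fingers close across the row (+104° about tool z).

>>> carry_out([
  [[-0.8,-4,0],[0,0,8],0.3],
  [[-1.6,-8,0],[0,0,16],0.3],
  [[-2.4,-12,0],[0,0,24],0.3],
  [[-3.2,-16,0],[0,0,32],0.3],
  [[-4,-20,0],[0,0,40],0.3],
  [[-4.8,-24,0],[0,0,48],0.3],
  [[-5.6,-28,0],[0,0,56],0.3],
  [[-6.4,-32,0],[0,0,64],0.3],
  [[-7.2,-36,0],[0,0,72],0.3],
  [[-7.5,-37.9,1],[0,0,80],0.3],
  [[-7.5,-37.9,2],[0,0,88],0.3],
  [[-7.5,-37.9,2.6],[0,0,96],0.3],
])

```text
clock: 4.7
tool_pos: [0.5934, -0.089, 0.2585]
eef_rot: [0.746, 0.666, -0.001, -0.001]
contact_force: [0.0, 0.9, 0.3]
opening: 0.701
finger_force: 0.0
```

>>> carry_out([
  [[0,0,0],[0,0,8],0.3],
  [[0,0,0],[0,0,8],0.3],
  [[0,0,0],[0,0,8],0.3],
])

```text
clock: 5.0
tool_pos: [0.5941, -0.0877, 0.2598]
eef_rot: [0.787, 0.617, -0.001, -0.0]
contact_force: [-0.0, 0.4, 0.1]
opening: 0.701
finger_force: 0.0
```

```bash
python3 - <<'E'
from h import *
import cv2
W=r.snapshot("wrist");cv2.imwrite("pics/w1.png",W["image"][:,:,::-1])
print(np.round(W["pose"],4).tolist());s=r.get_state();print(s["tool_pos"],s["eef_rot"],s["q"])
print(proj(W,[.5935,-.088,.17]),proj(W,[.5935,-.088,.09]))
np.save("w1.npy",W["pose"])
E
```

```text
[[0.9714, 0.2271, 0.0697, 0.6123], [-0.2376, 0.9305, 0.2786, -0.0139], [-0.0016, -0.2872, 0.9579, 0.407], [0.0, 0.0, 0.0, 1.0]]
[ 0.59428998 -0.08777181  0.26015895] [ 7.86878644e-01  6.17107549e-01 -4.03641100e-04 -3.30847638e-04] [-0.01687559  0.63375815  0.1518267   1.62685832 -0.11532642  0.89079287
 -0.06207074]
[316.76601802 249.29580179] [317.04244547 218.88545974]
```

View pics/w1.png

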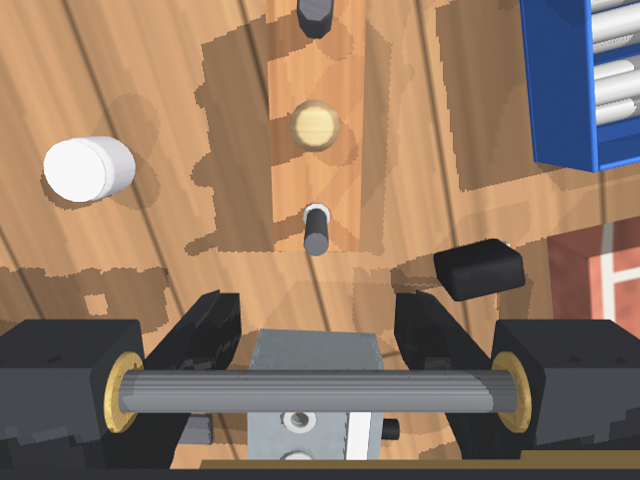

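Wrist view: punch top (316,245), collar (316.5,214), hole (300,421). Checking these against planes and against the camera views.

```bash
python3 - <<'E'
from h import *
W=r.snapshot("wrist");T=r.snapshot("top")
print(onz(W,316,246,.17),onz(W,316.5,214,.095),onz(W,300,420,.09))
for t,w in[((352.3,189.3),(316,246)),((350,198.7),(316.5,214)),((419.3,223.3),(300,420))]:print(tri(ray(T,*t),ray(W,*w)))
print(onz(T,352.3,189.3,.17),onz(T,419.3,223.3,.09))
import scipy.spatial.transform as t
print(np.round(t.Rotation.from_quat(r.get_state()["eef_rot"]).as_matrix(),3))
E
```

```text
[ 0.59372543 -0.08594149  0.17      ] [ 0.59455579 -0.08295535  0.095     ] [ 0.53137579 -0.2744695   0.09      ]
(array([ 0.59389447, -0.08765174,  0.16705084]), np.float64(0.0017713232267835355))
(array([ 0.59424959, -0.08856393,  0.07782527]), np.float64(0.003809146729948707))
(array([ 0.53038973, -0.27867293,  0.08525794]), np.float64(0.0007063502478191029))
[ 0.59344893 -0.08816825  0.17      ] [ 0.5295547  -0.27774609  0.09      ]
[[ 0.24   0.971 -0.   ]
 [ 0.971 -0.24   0.   ]
 [ 0.    -0.    -1.   ]]
```

Punch axis is about (0.594,-0.086). I descend to TCP z 0.121 and close.

>>> carry_out([
  [[0.15,0,4],[0,0,0],0.3],
  [[0.15,0,8],[0,0,0],0.3],
  [[0.15,0,11],[0,0,0],0.3],
  [[0.15,0,13],[0,0,0],0.3],
  [[0.15,0,13.9],[0,0,0],0.3],
  [[0.15,0,13.9],[0,0,0],0.3],
  [[0.15,0,13.9],[0,0,0],1],
  [[0.15,0,13.9],[0,0,0],1],
  [[0.15,0,13.9],[0,0,0],1],
  [[0.15,0,13.9],[0,0,0],1],
  [[0.15,0,13.9],[0,0,0],1],
  [[0.15,0,13.9],[0,0,0],1],
], newtons=45)

```text
clock: 6.35
tool_pos: [0.5948, -0.0864, 0.1219]
eef_rot: [0.788, 0.616, 0.0, -0.0]
contact_force: [-0.9, 0.1, -0.7]
opening: 0.175
finger_force: 1.7
```

>>> carry_out([
  [[0,0,0],[0,0,0],1],
  [[0,0,0],[0,0,0],1],
])

```text
clock: 6.55
tool_pos: [0.5949, -0.0865, 0.1218]
eef_rot: [0.788, 0.616, 0.0, -0.0]
contact_force: [-0.9, -0.5, 2.0]
opening: 0.169
finger_force: 45.0
```

>>> carry_out([
  [[0,0,-2],[0,0,0],1],
  [[0,0,-4],[0,0,0],1],
  [[0,0,-7],[0,0,0],1],
  [[0,0,-10],[0,0,0],1],
  [[0,0,-13],[0,0,0],1],
  [[0,0,-13],[0,0,0],1],
  [[0,0,-13],[0,0,0],1],
])

```text
clock: 7.25
tool_pos: [0.5946, -0.0864, 0.2515]
eef_rot: [0.788, 0.616, 0.0, -0.0]
contact_force: [0.2, -0.5, -2.1]
opening: 0.168
finger_force: 45.0
```

```bash
python3 - <<'E'
from h import *
import cv2
s=r.get_state();print(s["tool_pos"],s["eef_rot"],s["opening"],s["contact_force"])
np.save("tc.npy",s["tool_pos"])
a=[]
for n in("wrist","scene","top"):
    W=r.snapshot(n);I=W["image"][:,:,::-1].copy();p=s["tool_pos"]
    t=proj(W,[p[0],p[1],p[2]-.104]);print(n,t)
    cv2.imwrite(f"pics/g_{n}.png",I)
    x,y=map(int,t); x0=max(0,min(x-60,520));y0=max(0,min(y-80,360));print(x0,y0)
    a.append(cv2.resize(I[y0:y0+120,x0:x0+120],(260,260)) if n!="wrist" else cv2.resize(I,(346,260)))
cv2.imwrite("pics/g1.png",cv2.hconcat(a)[:, :800] if sum(i.shape[1] for i in a)<=800 else cv2.resize(cv2.hconcat(a),(800,240)))
E
```

```text
[ 0.59462608 -0.08643093  0.25149326] [ 7.87861170e-01  6.15852882e-01  2.51804365e-05 -6.76022500e-05] 0.16760024138333657 [ 0.15370343 -0.46925533 -2.13569445]
wrist [317.38457244 242.15603008]
257 162
scene [294.25639584 269.88466741]
234 189
top [350.83985277 191.41314173]
290 111
```

View pics/g1.png

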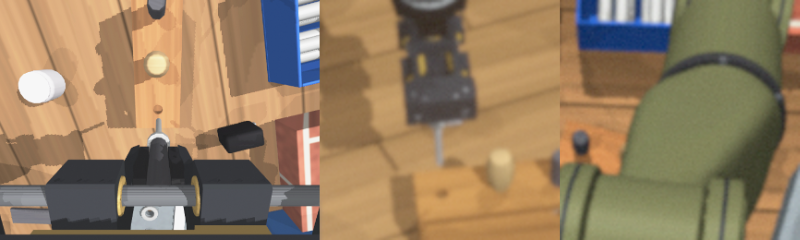

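The punch hangs upright in the grip, with its tip near the predicted pixel. Next I move over the hole.

>>> carry_out([
  [[-4,-0.3,0],[0,0,0],1],
  [[-8,-0.6,0],[0,0,0],1],
  [[-12,-1,0],[0,0,0],1],
  [[-16,-1.3,0],[0,0,0],1],
  [[-20,-1.6,0],[0,0,0],1],
  [[-20,-1.6,1],[0,0,0],1],
  [[-20,-1.6,2],[0,0,0],1],
  [[-20,-1.6,3.5],[0,0,0],1],
  [[-20,-1.6,3.5],[0,0,0],1],
  [[-20,-1.6,3.5],[0,0,0],1],
])

```text
clock: 8.4
tool_pos: [0.5313, -0.2749, 0.2158]
eef_rot: [0.787, 0.617, -0.0, -0.001]
contact_force: [0.0, -0.6, -0.3]
opening: 0.164
finger_force: 45.0
```

```bash
python3 - <<'E'
from h import *
import cv2
s=r.get_state();p=s["tool_pos"];print(p,s["eef_rot"],s["opening"],s["q"])
W=r.snapshot("wrist");S=r.snapshot("scene")
print("pred tip W",proj(W,p-[0,0,.104]),"S",proj(S,p-[0,0,.104]))
a=cv2.resize(W["image"][:,:,::-1][120:360,220:420],(500,600))
t=proj(S,p-[0,0,.104]).astype(int);x0,y0=t[0]-30,t[1]-50;print("S crop",x0,y0)
b=cv2.resize(S["image"][:,:,::-1][y0:y0+120,x0:x0+60],(300,600),interpolation=cv2.INTER_CUBIC)
cv2.imwrite("pics/w2.png",cv2.hconcat([a,b]))
E
```

```text
[ 0.53127147 -0.27494333  0.21582258] [ 7.87183402e-01  6.16717907e-01 -7.76860952e-05 -1.14414498e-03] 0.16394550691616747 [ 0.33348945  0.68223388  0.11815254  1.68222895 -0.10660055  0.78550423
  0.25937326]
pred tip W [317.67483047 242.26424099] S [208.17209652 283.39682746]
S crop 178 233
```

View pics/w2.png

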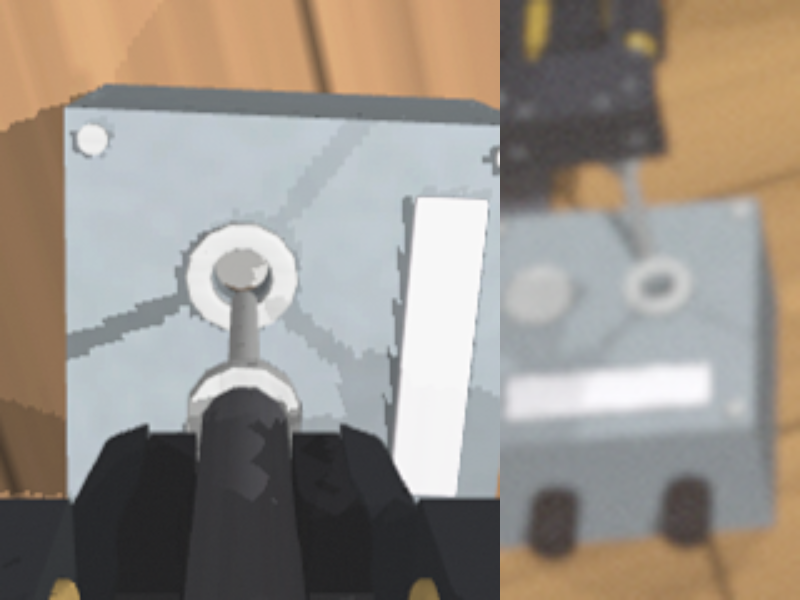

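Wrist view (panel scale 2.5): hole centre (243,277) and shank tip about (244,300). Lowered, the tip lands within about 1 mm of the hole in this view. I'll lower 1.5 cm and recheck.

>>> carry_out([
  [[0,0,0.8],[0,0,0],1],
  [[0,0,1.5],[0,0,0],1],
  [[0,0,1.5],[0,0,0],1],
  [[0,0,1.5],[0,0,0],1],
])

```text
clock: 8.9
tool_pos: [0.5309, -0.2766, 0.2014]
eef_rot: [0.788, 0.616, -0.0, -0.0]
contact_force: [0.7, 0.2, -1.5]
opening: 0.168
finger_force: 45.0
```

```bash
python3 - <<'E'
from h import *
import cv2
s=r.get_state();p=s["tool_pos"];print(p)
W=r.snapshot("wrist");S=r.snapshot("scene")
for z in(p[2]-.104,.09):print("W",(proj(W,[p[0],p[1],z])-[270,180])*5,"S",(proj(S,[p[0],p[1],z])-[185,260])*7.5)
a=cv2.resize(W["image"][:,:,::-1][180:300,270:370],(500,600),interpolation=cv2.INTER_CUBIC)
b=cv2.resize(S["image"][:,:,::-1][260:340,185:225],(300,600),interpolation=cv2.INTER_CUBIC)
cv2.imwrite("pics/w3.png",cv2.hconcat([a,b]))
E
```

```text
[ 0.53087135 -0.27663026  0.20139798]
W [237.51111218 310.49465725] S [175.38329178 204.58440495]
W [237.51330407 294.49150733] S [179.08694693 218.99017904]
```

View pics/w3.png

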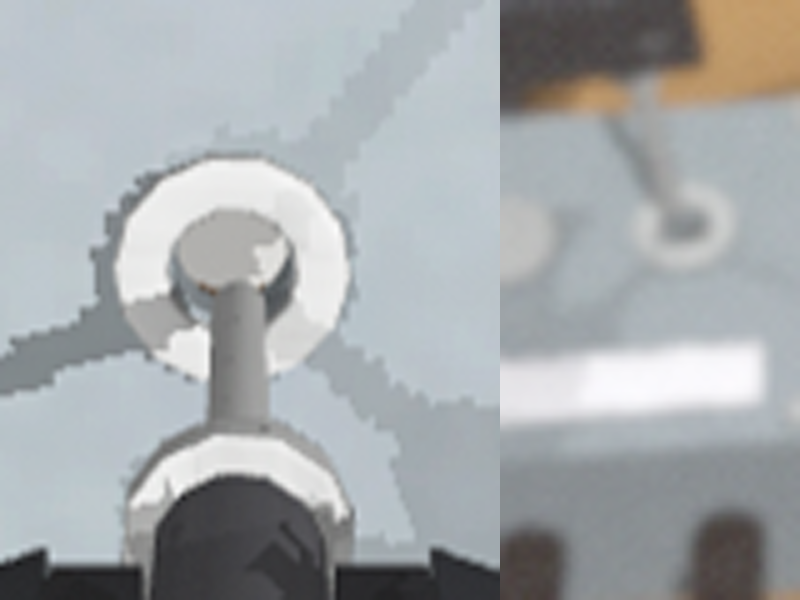

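Wrist panel (scale 5): hole centre (235,266), tip edge (238,283). The predicted landing point (237.5,294) is about 3.5 mm short along tool +x, and the scene view agrees. Correcting, then descending into the hole.

>>> carry_out([
  [[0.35,-0.04,0],[0,0,0],1],
  [[0.35,-0.04,0],[0,0,0],1],
  [[0.35,-0.04,0],[0,0,0],1],
  [[0.35,-0.04,0.6],[0,0,0],1],
  [[0.35,-0.04,1.2],[0,0,0],1],
  [[0.35,-0.04,1.8],[0,0,0],1],
  [[0.35,-0.04,2.4],[0,0,0],1],
  [[0.35,-0.04,3],[0,0,0],1],
  [[0.35,-0.04,3],[0,0,0],1],
  [[0.35,-0.04,3],[0,0,0],1],
])

```text
clock: 10.0
tool_pos: [0.5314, -0.2733, 0.1715]
eef_rot: [0.788, 0.616, -0.0, -0.0]
contact_force: [0.3, -0.2, -1.5]
opening: 0.165
finger_force: 45.0
```

```bash
python3 - <<'E'
from h import *
import cv2
s=r.get_state();p=s["tool_pos"];print(p,s["contact_force"],s["opening"])
W=r.snapshot("wrist");S=r.snapshot("scene")
a=cv2.resize(W["image"][:,:,::-1][180:300,270:370],(500,600),interpolation=cv2.INTER_CUBIC)
b=cv2.resize(S["image"][:,:,::-1][180:260,410:450],(300,600),interpolation=cv2.INTER_CUBIC)
cv2.imwrite("pics/w4.png",cv2.hconcat([a,b]))
E
```

```text
[ 0.53143191 -0.27325085  0.17149352] [ 0.26217034 -0.23379588 -1.52842569] 0.16493690352393806
```

View pics/w4.png

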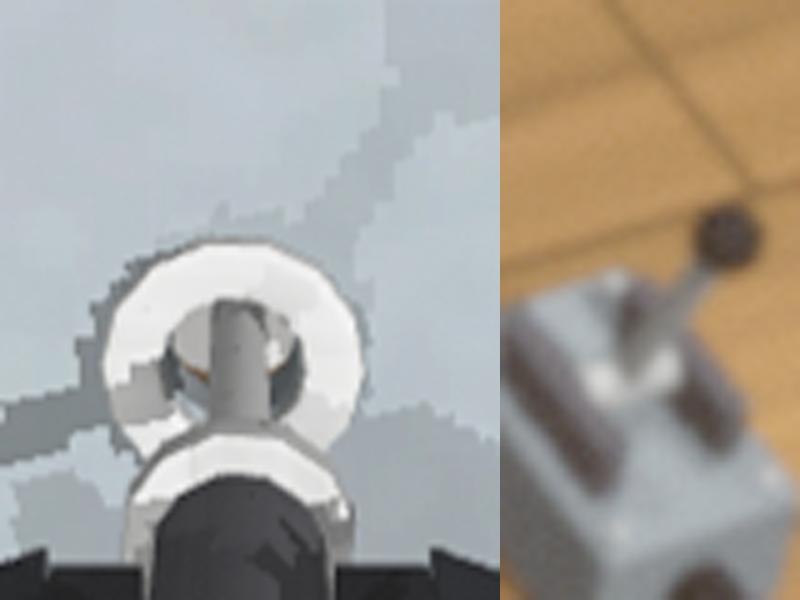

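The tip is inside the hole with no side force. The knob at (440.7,211.3) shows the lever at the off stop. Pressing.

>>> carry_out([
  [[0,0,0.4],[0,0,0],1],
  [[0,0,0.8],[0,0,0],1],
  [[0,0,1.1],[0,0,0],1],
  [[0,0,1.3],[0,0,0],1],
  [[0,0,1.5],[0,0,0],1],
  [[0,0,1.6],[0,0,0],1],
  [[0,0,1.6],[0,0,0],1],
  [[0,0,1.6],[0,0,0],1],
])

```text
clock: 10.9
tool_pos: [0.5316, -0.2733, 0.1559]
eef_rot: [0.788, 0.616, 0.0, 0.0]
contact_force: [-0.1, 1.0, 3.7]
opening: 0.165
finger_force: 45.0
```

>>> carry_out([
  [[0,0,0.1],[0,0,0],1],
  [[0,0,0.2],[0,0,0],1],
  [[0,0,0.2],[0,0,0],1],
  [[0,0,0.2],[0,0,0],1],
])

```text
clock: 11.3
tool_pos: [0.5318, -0.2734, 0.1545]
eef_rot: [0.788, 0.616, 0.0, 0.0]
contact_force: [-1.1, 0.8, 8.6]
opening: 0.174
finger_force: 45.0
```

>>> carry_out([
  [[0,0,0.1],[0,0,0],1],
  [[0,0,0.1],[0,0,0],1],
  [[0,0,0.1],[0,0,0],1],
  [[0,0,0.1],[0,0,0],1],
  [[0,0,0.1],[0,0,0],1],
])

```text
clock: 11.8
tool_pos: [0.532, -0.2735, 0.1543]
eef_rot: [0.788, 0.616, 0.0, 0.001]
contact_force: [-1.2, 1.1, 14.5]
opening: 0.166
finger_force: 45.0
```

The TCP has stopped moving while the force climbs to about 14 N, so the button is at its hard stop.

```bash
python3 -c "
from plant import r
s=r.get_state();print(s['tool_pos'],s['contact_force'],s['finger_force']);print(r.finish_job())"
```

```text
[ 0.53201289 -0.2735492   0.15431116] [-1.20537162  1.12752991 14.4649808 ] 45.01843264326453
the job is handed in; nothing more can be done
None
```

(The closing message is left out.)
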